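# Tip a reference block over and square it against the stop bar

## Task

The oblong reference block stands on end on the setting plate. Push it over with the fingers so that it lies flat on the plate with its test face up (the large face with the round dents, which now looks to the left), and only then push it across the plate until its long side is flush against the stop bar along the plate's far edge, and leave it there. Only push the block, never lift or carry it, and leave all the other things where they stand.

Things in the scene. Friction and masses are not known exactly. Their poses are not given: they have to be found in the camera images.
- plate: Fixed dark steel plate, 150 (x) by 240 (y) mm, 10 mm thick, with a bright stop bar on its far edge. Origin: centre of the underside, on the bench; x points from the open near side to the bar, y along the bar to the left, z up. Bar: 220 mm long (y -110 to 110 mm), 18 mm wide, top at z = 34 mm, its face to the robot at x = 50 mm. The plate's yaw is within 0.22 rad of the bench's.
- stop_face (a point): Centre of the face of the stop bar that looks to the open side of the plate, 22 mm above the bench; axes as those of the plate. Left of and behind the plate stands a tall fixed hardness tester: its base begins at world x = 0.51 m, between y = -0.02 and 0.28 m, its body at x = 0.53 m; keep the arm clear of it.
- block_center (a point): Centre of the loose steel reference block, 42 x 100 x 16 mm, 0.5 kg. Own x along the 42 mm width, y along the 100 mm length, z (16 mm) out of the dented test face. Starts on end at the left of the plate (plate x about -20, y about 65 mm), top 110 mm above the bench, test face to the left (plate +y within 0.12 rad), so it must fall to the right. Laid flat its centre is 18 mm above the bench.
- ring_sleeve: Loose brass-coloured ring, 30 mm across, 18 mm high, standing on the right end of the plate; origin at the centre of its underside. Leave it alone.
- brass_weight: Loose brass weight with a knob, 38 mm across, 70 mm high, on the bench; origin at the centre of its underside. Leave it alone.
- oiler: Loose white oil bottle, 41 mm across, 113 mm high, on the bench; origin at the centre of its underside. Leave it alone.
- pin: Loose stepped steel pin on a flange, 32 mm across, 62 mm high, on the bench; origin at the centre of its underside. Leave it alone.
- vee: Loose steel V-block, 46 x 50 x 40 mm, on the bench left of the plate; origin at the centre of its underside. Leave it alone.
- puck: Loose black round specimen puck, 30 mm across, 19 mm high, on the bench left of the plate; origin at the centre of its underside. Leave it alone.
- block: The same block; origin at the centre of the plain large face opposite the test face, axes as for its centre. Pushed high on the test face, it tips over its lower right edge without sliding and falls by itself once its top has gone some 20 mm; it then lies roughly along the bar, about 30 to 65 mm short of it. Flush, its centre is 21 mm before the bar's face. It slides with a push of 2 to 6 N.
There are look-alikes about, which are no part of the job. There is more than one size of the block; the job needs the larger.

How it is judged:
By the outcome, as a careful person would: the job done as asked, in the order asked, and still so for the second after the job is handed in, with the robot touching nothing.
It also fails if it takes over 40 s, if anything falls off the work surface, if the arm or the gripper's body presses on something with over 40 N, if the wrist force passes 120 N, or if a joint passes its speed limit or range.

## Robot

A 7-joint arm with a two-finger parallel gripper is mounted at the origin on a cart in front of the work surface, level with it; the furniture and walls round the work are solid. World frame = base frame: x ahead of the robot, y to its left, z up, the work surface at z = 0. Lengths are in m, angles in degrees, forces in N, time in s.
With the tool pointing down it reaches from about 0.425 to 0.875 m from the base axis. Payload 4.7 kg.
Tool frame: the origin (TCP) lies at the centre of the arm's flange, where the gripper is bolted on; the fingertips stand 182 mm ahead of it and the grasp point (between the pads) lies 164 mm ahead of it; z points along the fingers, y is the line along which they close (so a half turn about z gives the same grasp; the last joint's range is limited). The gripper opens to 87 mm and grips with 3 to 60 N. Pads are 19 mm wide; open, the fingers measure 117 mm over their backs; the gripper's body (75 mm by 190 mm) begins 51 mm behind the grasp point.
Start: joints at [70.881, 18.392, -4.016, 83.108, 1.295, 78.541, -3.26], TCP at [0.222, -0.611, 0.405] pointing down, gripper open.
Joint ranges: [-163.93, 163.93], [-17.29, 119.83], [-79.2, 71.16], [3.27, 140.29], [-89.18, 269.18], [5.43, 117.66], [-154.24, 154.24]. Speed limits (degrees/s): [147.25, 147.25, 180, 180, 180, 180, 180].

## Interface

Orientations are given as [roll, pitch, yaw] about the fixed x, y, z axes, in that order (R = Rz(yaw) Ry(pitch) Rx(roll)).
In Python, from cell import env gives the robot as it stands. The module is installed in compiled form; this text tells all that it offers.
- The arm moves only by the tool step_arm, never from a script. Its argument "steps" is one flat list of numbers, 5 for each row, row after row: the opening, from 0 (shut) to 1 (fully open), then the shift along the tool's x, y, z in mm, then the turn about the tool's z in degrees. In form: [grip, dx, dy, dz, roll, grip, dx, dy, dz, roll, ...]. A call has 1 to 12 rows; each row shifts and turns the commanded pose from where the row before left it, along the tool's axes as they then stand; what a row does not reach is not made up. A row lasts 1/8 s, in which the tool goes at most 62.5 mm and 10.7 degrees, less where a joint would pass 70% of its speed; a pose out of reach is approached as far as the arm can. A call with a gripper value outside its range is refused whole. The fingers move at their own pace and stop on an object; "grip_force" is the grip in N (left out, the last holds). Time passes only in rows, so rows that do not move let the fingers close. It gives the time, the measured TCP pose, the force, the opening and the grip force at its end, in the units of the state.
- env.get_obs(): the state, without advancing time (a new reading comes with each control period).
- env.read_camera(name): name is "scene" or "top"; returns a dict with "image" (400x640x3 uint8, red, green, blue), "camera_matrix" (3x3 intrinsics, pixels), "distortion" ([k1, k2, p1, p2, k3] as OpenCV has them; the pictures are not rectified), "R" (3x3) and "t" (3): a world point X has camera coordinates R X + t. Camera axes: x right, y down, z forward; pixel columns grow to the right and rows downward; lengths in m; the calibration is good to about 2 mm. A picture is of the moment at which its call begins. There is no depth.
- env.sign_off(): hands the job in; it is judged then, once.
The state is a dict: "time_s": time; "qpos": joint angles; "joint_velocities": joint speeds; "effort": joint torques, N m; "tool_pos": TCP position; "tool_rot": TCP orientation; "force": force on the tool from outside, world axes, zero at the start; "wrist_torque": the same for the moment, N m; "grip_width": finger opening in m; "grasp_force": force on a finger pad.
Only numpy, scipy, OpenCV 4.12 (cv2) and the standard library are available. Lean on these libraries where they do the work, as an engineer would, in place of code of your own. Each camera call takes 0.05 s, during which the arm holds its last target. There are 200 camera calls.

## Working session

There is one attempt and no reset: what is moved stays moved. The work goes in short steps, Python scripts to look and compute and a tool call to move; the robot and the scene stay as the last step left them, time stands still between calls to the robot, and variables do not carry over. Pictures are saved under pics/ and viewed, at most 10 in all, crops included, and the job is handed in when it is done.

Besides the shell and the picture viewer there is one more tool, called after "Call:" as a command line: name --argument value ..., lists and objects as JSON in quotes. step_arm: Moves the arm, as the interface text tells. Its arguments: {"type":"object","properties":{"steps":{"type":"array","items":{"type":"number"}},"grip_force":{"type":"number"}},"required":["steps"]}

```bash
mkdir -p pics
cat > h.py <<'E'
import numpy as np, cv2
from cell import env
def cam(n,f=None):
    c=env.read_camera(n)
    if f: cv2.imwrite('pics/'+f,c['image'][:,:,::-1])
    return c
def ray(c,uv):
    K=np.array(c['camera_matrix']);p=cv2.undistortPoints(np.array(uv,float).reshape(-1,1,2),K,np.array(c['distortion'],float)).reshape(-1,2)
    R=np.array(c['R']);t=np.array(c['t']).ravel()
    return -R.T@t, np.c_[p,np.ones(len(p))]@R
def plane(c,uv,z):
    o,d=ray(c,uv); return o+d*((z-o[2])/d[:,2])[:,None]
def proj(c,X):
    R=np.array(c['R']);return cv2.projectPoints(np.array(X,float).reshape(-1,1,3),cv2.Rodrigues(R)[0],np.array(c['t'],float),np.array(c['camera_matrix']),np.array(c['distortion'],float))[0].reshape(-1,2)
E
python3 - <<'E'
from h import *
for n in('scene','top'):
    c=cam(n,n+'0.png'); print(n,-np.array(c['R']).T@np.array(c['t']).ravel(),np.array(c['R'])[2])
print(env.get_obs())
E
```

```text
scene [-0.04084855 -0.5070861   0.65777062] [ 0.62391084  0.49450012 -0.60514866]
top [ 0.37285593 -0.01311819  0.91917796] [ 0.17717055 -0.02380071 -0.98389233]
{'time_s': 0.1, 'qpos': array([70.88106123, 18.432876  , -4.01624803, 83.16716132,  1.29521383,
       78.5396962 , -3.25981263]), 'joint_velocities': array([-0.02080648, -0.07111901, -0.02699836, -0.12412366,  0.03568548,
       -0.00757148, -0.03793417]), 'effort': array([-1.11045817e-04, -4.92572021e+01, -4.05666931e-01, -3.13403964e+01,
       -6.42747106e-02,  3.94294015e-02,  3.43535930e-05]), 'tool_pos': array([ 0.22144724, -0.61092264,  0.40379925]), 'tool_rot': array([-1.79905510e+02,  5.36586368e-03,  1.99294310e+01]), 'force': array([-0.24617886,  0.87847909, -0.76951476]), 'wrist_torque': array([-0.02180974,  0.02863628,  0.01614335]), 'grasp_force': 0.0, 'grip_width': 0.08711632761974951}
```

View pics/scene0.png

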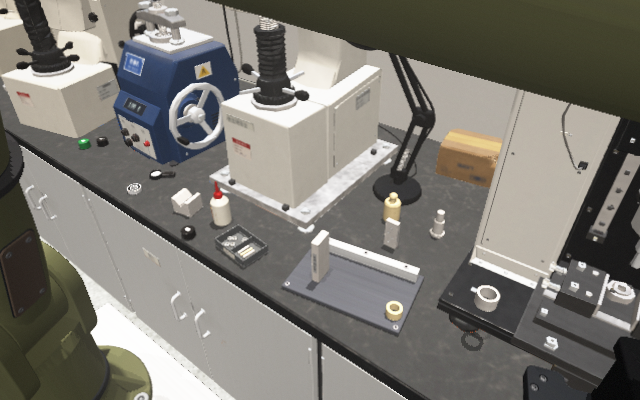

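View pics/top0.png

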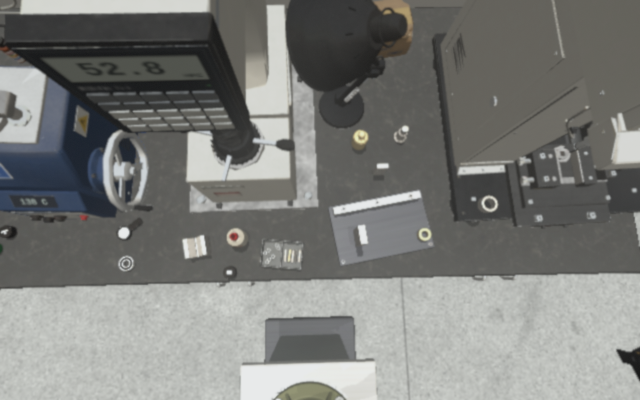

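Candidates for the block: the upright one on the plate, scene (320,257) / top (362,236), and a smaller upright one on the bench beyond the bar, scene (391,234) / top (382,166). I choose the one on the plate and check it with a close crop.

Run:
```python
from h import *
a=cv2.imread('pics/top0.png')[155:275,320:440]; b=cv2.imread('pics/scene0.png')[190:340,275:430]
cv2.imwrite('pics/crop0.png',np.hstack([cv2.resize(a,(396,396),interpolation=2),cv2.resize(b,(400,396),interpolation=2)]))
```

```text
(no output)
```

View pics/crop0.png

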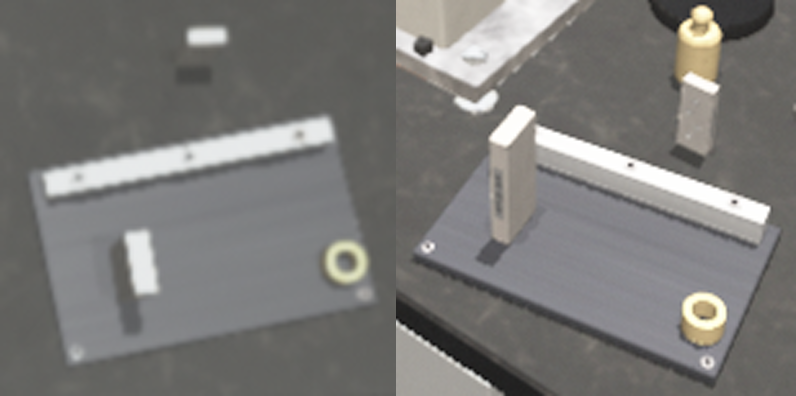

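The crop shows the large upright block on the plate (label on the narrow near side, plain face to the right). The small one stands beyond the bar and is not wanted. Now I measure.

Run:
```python
from h import *
c=cam('top'); g=c['image'].min(2).copy()
m=(g>165).astype(np.uint8); m[:150]=0;m[272:]=0;m[:,:325]=0;m[:,440:]=0
n,l,s,ce=cv2.connectedComponentsWithStats(m)
for i in range(1,n):
    if s[i,4]<40: continue
    pts=np.argwhere(l==i)[:,::-1].astype(np.float32)
    z=.034 if s[i,2]>60 else .11
    r=cv2.minAreaRect(pts); P=plane(c,cv2.boxPoints(r),z)
    print(s[i],z,np.round(P*1e3,1).tolist(), np.round(plane(c,[ce[i]],z)*1e3,1))
co=[(320+x/3.3,155+y/3.3) for x,y in((30,173),(73,362),(375,300),(335,120))]
print('plate',np.round(plane(c,co,.01)*1e3,1))
print('ring',np.round(plane(c,[(320+345/3.3,155+262/3.3)],.018)*1e3,1))
sc=cam('scene')
print('scene block top', np.round(plane(sc,[(275+x*155/400,190+y*150/396) for x,y in((92,140),(109,145),(136,113),(122,107))],.11)*1e3,1))
```

```text
[377 163  12   5  49] 0.11 [[602.6, -168.7, 110.0], [602.1, -194.0, 110.0], [592.6, -193.5, 110.0], [593.1, -168.2, 110.0]] [[ 596.8 -180.9  110. ]]
[333 191  88  23 688] 0.034 [[515.3, -68.2, 34.0], [553.9, -285.2, 34.0], [534.5, -287.6, 34.0], [496.3, -71.3, 34.0]] [[ 524.8 -177.    34. ]]
[358 224  10  20 147] 0.11 [[460.6, -117.5, 110.0], [463.1, -134.2, 110.0], [420.5, -139.4, 110.0], [418.1, -122.7, 110.0]] [[ 440.6 -128.5  110. ]]
[419 229  12  11  61] 0.11 [[448.8, -254.7, 110.0], [448.4, -279.2, 110.0], [426.2, -277.5, 110.0], [426.7, -253.1, 110.0]] [[ 437.8 -265.3  110. ]]
plate [[ 517.2  -60.9   10. ]
 [ 374.5  -88.9   10. ]
 [ 415.5 -317.9   10. ]
 [ 554.1 -297.9   10. ]]
ring [[ 443.9 -294.9   18. ]]
scene block top [[ 417.9 -124.9  110. ]
 [ 421.2 -137.5  110. ]
 [ 459.2 -132.7  110. ]
 [ 458.3 -120.7  110. ]]
```

Call:
step_arm --steps '[0, 38, -42.5, 0, 0, 0, 38, -42.5, 0, 0, 0, 38, -42.5, 0, 0, 0, 38, -42.5, 0, 0, 0, 38, -42.5, 0, 0, 0, 38, -42.5, 0, 0, 0, 38, -42.5, 0, 0, 0, 38, -42.5, 0, 0, 0, 38, -42.5, 0, 0, 0, 38, -42.5, 0, 0, 0, 0, 0, 0, 6.5, 0, 0, 0, 0, 6.5]'

```text
time_s: 1.7
tool_pos: [0.434, -0.081, 0.4047]
tool_rot: [180.0, 0.0, 6.8]
force: [-0.7, -1.2, -0.9]
grip_width: 0.0003
grasp_force: 0.0
```

Call:
step_arm --steps '[0, 0, 0, 40, 0, 0, 0, 0, 40, 0, 0, 0, 0, 40, 0, 0, 0, 0, 10, 0, 0, 0, 0, 0, 0]'

```text
time_s: 2.33
tool_pos: [0.434, -0.082, 0.275]
tool_rot: [-180.0, 0.0, 6.9]
force: [0.4, -0.3, 0.3]
grip_width: 0.0006
grasp_force: 0.0
```

Run:
```python
from h import *
c=cam('scene'); cv2.imwrite('pics/s1.png',cv2.resize(c['image'][150:350,230:450,::-1],None,fx=2.5,fy=2.5,interpolation=2))
```

```text
(no output)
```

View pics/s1.png

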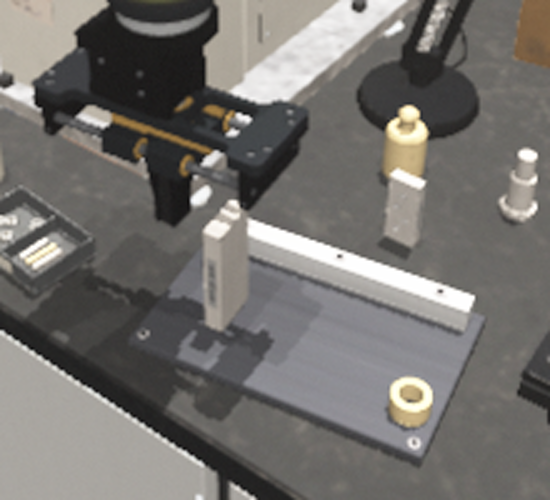

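The closed fingers hang to the left of the block with a gap of some 25 mm, tips a little below its top. The block stands at crop (225,270). I push gently now.

Call:
step_arm --steps '[0, 0, 8, 0, 0, 0, 0, 8, 0, 0, 0, 0, 4, 0, 0, 0, 0, 4, 0, 0, 0, 0, 4, 0, 0, 0, 0, 4, 0, 0, 0, 0, 4, 0, 0, 0, 0, 4, 0, 0]'

```text
time_s: 3.38
tool_pos: [0.4388, -0.122, 0.2747]
tool_rot: [180.0, 0.0, 6.9]
force: [-0.3, 1.0, 0.1]
grip_width: 0.0006
grasp_force: 0.0
```

Run:
```python
from h import *
c=cam('scene'); cv2.imwrite('pics/s2.png',cv2.resize(c['image'][180:340,250:430,::-1],None,fx=2.5,fy=2.5,interpolation=2))
```

```text
(no output)
```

View pics/s2.png

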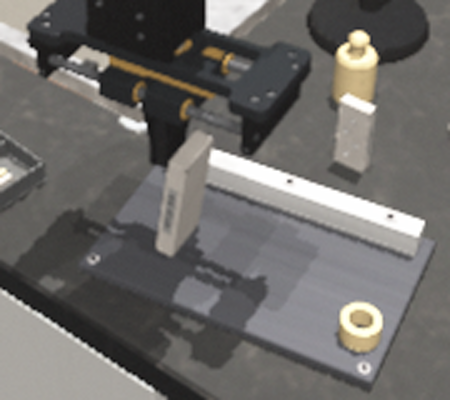

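The block is tilting to the right about its lower right edge, top at crop (195,140). I push on until it falls.

Call:
step_arm --steps '[0, 0, 4, 0, 0, 0, 0, 4, 0, 0, 0, 0, 4, 0, 0, 0, 0, 3, 0, 0, 0, 0, 0, 0, 0, 0, 0, 0, 0, 0, 0, 0, 0, 0, 0]'

```text
time_s: 4.3
tool_pos: [0.4405, -0.1365, 0.2747]
tool_rot: [180.0, 0.0, 6.9]
force: [-0.1, -0.4, 0.3]
grip_width: 0.0005
grasp_force: 0.0
```

Run:
```python
from h import *
c=cam('scene'); t=cam('top')
a=cv2.resize(c['image'][180:340,250:430,::-1],(450,400),interpolation=2);b=cv2.resize(t['image'][160:280,325:440,::-1],(345,400),interpolation=2)
cv2.imwrite('pics/s3.png',np.hstack([a,b]))
```

```text
(no output)
```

View pics/s3.png

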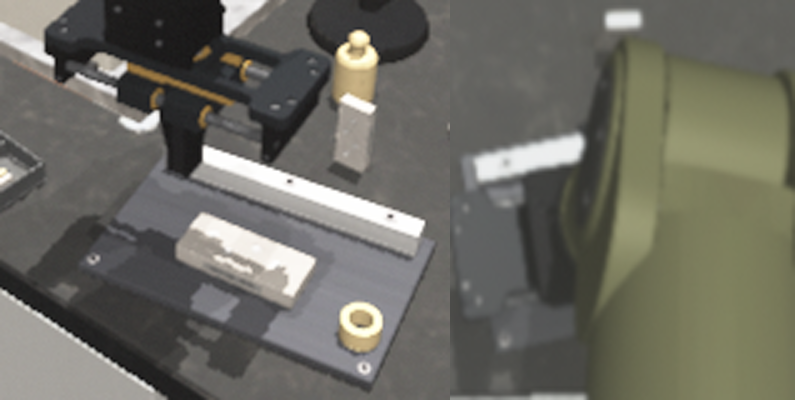

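The block has fallen flat with its test face up (crop corners (198,212), (315,262), (293,292), (177,240)), clear of ring and bar. Now its pose.

Run:
```python
from h import *
c=cam('scene')
uv=[(250+x/2.5,180+y/2.5) for x,y in((198,212),(315,262),(293,292),(177,240))]
P=plane(c,uv,.026)[:,:2]*1e3; print(P.round(1)); 
o=np.array([467,-187.7]);a=np.radians(10);X=np.array([np.cos(a),np.sin(a)]);Y=np.array([-np.sin(a),np.cos(a)])
print('plate',np.c_[(P-o)@X,(P-o)@Y].round(1)); 
for i,j in((0,1),(3,2)):
    d=P[i]-P[j]; print(np.degrees(np.arctan2(-d[0],d[1])),np.hypot(*d))
print('c',P.mean(0))
```

```text
[[ 460.8 -135.4]
 [ 472.2 -237.1]
 [ 437.6 -239.7]
 [ 426.9 -140.5]]
plate [[  3.   52.6]
 [ -3.4 -49.5]
 [-38.  -46.1]
 [-31.3  53.5]]
6.3799755725049785 102.32843787748803
6.135826338863648 99.85300008988065
c [ 449.38847934 -188.16836865]
```

Call:
step_arm --steps '[0, 0, 0, 0, -3, 0.6, -13, 12.75, 0, 0, 0.6, -13, 12.75, 0, 0, 0.6, -13, 12.75, 0, 0, 0.6, -13, 12.75, 0, 0, 0.6, 0, 0, 0, 0, 0.6, 0, 0, 25, 0, 0.6, 0, 0, 25, 0, 0.6, 0, 0, 0, 0]'

```text
time_s: 5.58
tool_pos: [0.3977, -0.1946, 0.2234]
tool_rot: [-179.8, 0.1, 10.0]
force: [0.2, 0.1, 0.2]
grip_width: 0.0518
grasp_force: 0.0
```

Run:
```python
from h import *
c=cam('scene'); 
cv2.imwrite('pics/s4.png',cv2.resize(c['image'][180:340,250:430,::-1],None,fx=3,fy=3,interpolation=2))
```

```text
(no output)
```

View pics/s4.png

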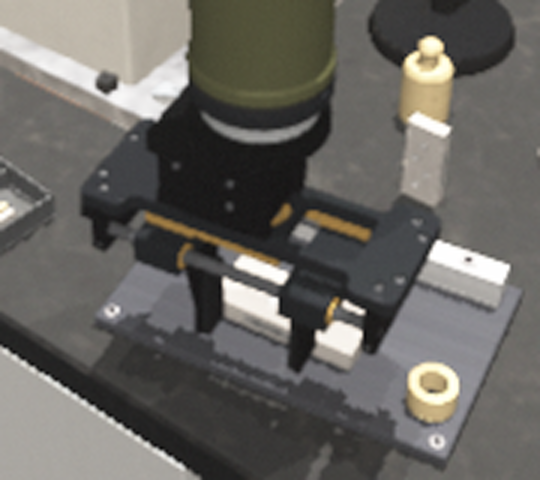

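The open fingers straddle the block's near long side: fingers at (205,330) and (300,360), block edge from (212,288) to (352,350). They are slightly left of its middle, so I shift 7 mm right, lower and push.

Call:
step_arm --steps '[0.6, 0, 7, 0, 0, 0.6, 0, 0, 15, 0, 0.6, 0, 0, 10, 0, 0.6, 0, 0, 0, 0, 0.6, 5, 0, 0, 0, 0.6, 5, 0, 0, 0, 0.6, 5, 0, 0, 0, 0.6, 4, 0, 0, 0, 0.6, 0, 0, 0, 0]'

```text
time_s: 6.75
tool_pos: [0.4183, -0.1994, 0.1997]
tool_rot: [-180.0, -0.0, 9.9]
force: [-0.5, 0.5, 0.3]
grip_width: 0.0521
grasp_force: 0.0
```

Call:
step_arm --steps '[0.6, 4, 0, 0, 0, 0.6, 4, 0, 0, 0, 0.6, 4, 0, 0, 0, 0.6, 4, 0, 0, 0, 0.6, 4, 0, 0, 0, 0.6, 4, 0, 0, 0, 0.6, 4, 0, 0, 0, 0.6, 4, 0, 0, 0, 0.6, 4, 0, 0, 0, 0.6, 4, 0, 0, 0]'

```text
time_s: 8.0
tool_pos: [0.4577, -0.1925, 0.1997]
tool_rot: [180.0, -0.0, 9.9]
force: [-1.7, -0.8, -1.8]
grip_width: 0.0521
grasp_force: 1.0
```

Call:
step_arm --steps '[0.6, 2, 0, 0, 0, 0.6, 2, 0, 0, 0, 0.6, 1, 0, 0, 0]'

```text
time_s: 8.38
tool_pos: [0.4624, -0.1917, 0.1998]
tool_rot: [180.0, 0.0, 9.9]
force: [-1.9, -0.5, -0.4]
grip_width: 0.0525
grasp_force: 1.2
```

Call:
step_arm --steps '[0.6, 1, 0, 0, 0, 0.6, 1, 0, 0, 0]'

```text
time_s: 8.62
tool_pos: [0.4643, -0.1914, 0.1998]
tool_rot: [180.0, 0.0, 9.9]
force: [-2.5, -0.7, 0.4]
grip_width: 0.0523
grasp_force: 1.2
```

Call:
step_arm --steps '[0.6, 1, 0, 0, 0, 0.6, 1, 0, 0, 0]'

```text
time_s: 8.88
tool_pos: [0.4655, -0.1913, 0.1997]
tool_rot: [-180.0, 0.2, 9.9]
force: [-6.5, -1.0, 4.5]
grip_width: 0.052
grasp_force: 3.7
```

Call:
step_arm --steps '[0.6, 1, 0, 0, 0, 0.6, 0, 0, 0, 0]'

```text
time_s: 9.12
tool_pos: [0.4659, -0.1913, 0.1996]
tool_rot: [-180.0, 0.3, 9.9]
force: [-8.3, -1.5, 5.5]
grip_width: 0.0522
grasp_force: 4.3
```

Call:
step_arm --steps '[0.6, 1, 0, 0, 0, 0.6, 0, 0, 0, 0]'

```text
time_s: 9.38
tool_pos: [0.4663, -0.1913, 0.1996]
tool_rot: [-180.0, 0.4, 9.9]
force: [-11.8, -1.4, 7.5]
grip_width: 0.0523
grasp_force: 5.4
```

Call:
step_arm --steps '[0.6, 1, 0, 0, 0, 0.6, 0, 0, 0, 0, 0.6, -5, 0, 0, 0, 0.6, -15, 0, 0, 0, 0.6, 0, 0, -30, 0, 0.6, 0, 0, -50, 0, 0.6, 0, 0, -50, 0, 0.6, 0, 0, -50, 0, 0.6, 0, 0, -20, 0]'

```text
time_s: 10.5
tool_pos: [0.4501, -0.1938, 0.4035]
tool_rot: [179.7, -0.3, 9.9]
force: [-0.3, -0.1, -0.4]
grip_width: 0.0522
grasp_force: 0.0
```

Call:
step_arm --steps '[0.6, -12, 42, 0, 0, 0.6, -12, 42, 0, 0, 0.6, -12, 42, 0, 0, 0.6, -12, 42, 0, 0, 0.6, -12, 42, 0, 0, 0.6, -12, 42, 0, 0, 0.6, 0, 0, 0, 0]'

```text
time_s: 11.38
tool_pos: [0.4197, -0.4585, 0.3991]
tool_rot: [179.9, 0.0, 9.6]
force: [-0.0, 0.3, -0.5]
grip_width: 0.0525
grasp_force: 0.0
```

Run:
```python
from h import *
c=cam('scene'); t=cam('top')
a=cv2.resize(c['image'][180:340,250:430,::-1],(450,400),interpolation=2);b=cv2.resize(t['image'][160:280,325:440,::-1],(345,400),interpolation=2)
cv2.imwrite('pics/s5.png',np.hstack([a,b]))
```

```text
(no output)
```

View pics/s5.png

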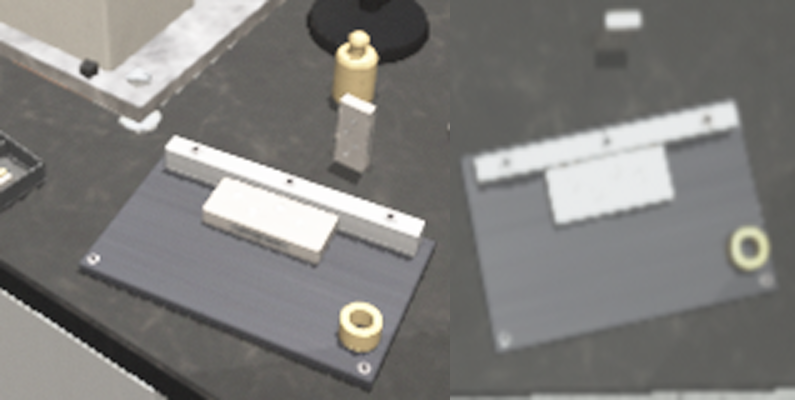

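The block lies against the bar (top crop: near edge (557,223)–(674,198)), and ring and others have not moved. One numeric check of parallelism follows.

Run:
```python
from h import *
t=cam('top'); g=t['image'].min(2).astype(float)
def edge(cols,r0,r1,z,last):
    P=[]
    for u in cols:
        s=g[r0(u):r1(u),u]; k=[i for i in range(len(s)-1) if s[i]>150>=s[i+1]]
        if k: i=k[-1] ; P.append((u,r0(u)+i+(s[i]-150)/(s[i]-s[i+1])))
    X=plane(t,P,z)*1e3; f=np.polyfit(X[:,1],X[:,0],1); print(len(P),np.degrees(np.arctan(-f[0])),np.std(X[:,0]-np.polyval(f,X[:,1]))); return f
# block near edge
f=edge(range(364,396),lambda u:205,lambda u:235,.026,1)
cols=[u for u in list(range(336,354))+list(range(403,418))]
h=edge(cols,lambda u:int(214-(u-335)*.26)-10,lambda u:int(214-(u-335)*.26)+12,.034,1)
for y in (-140,-190,-235): print(y,(np.polyval(h,y)-np.polyval(f,y))*np.cos(.17))
```

```text
32 10.146652104769979 0.34666568032493505
33 10.06194710427378 0.27863855623317174
-140 42.2329907658014
-190 42.157823655128006
-235 42.090173255521925
```

Flush: it measures 42.1–42.2 mm from the bar face to the block's near edge (the block is 42 mm wide), parallel within 0.1°.

```bash
python3 -c "
from cell import env; print(env.sign_off())"
```

```text
the job is handed in; nothing more can be done
None
```

The larger block was pushed over to the right so that it lies flat, then pushed across the plate until flush against the stop bar, and the job is handed in; the dents did not show in the last picture, so test face up is inferred from the fall direction.

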